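# Set the milk jug on the frother and start a double-strength froth

## Task

Stand the steel milk jug gently on the frother station's round plate, upright, centred, with its handle over the red stripe, and let go of it. Then press the buttons one at a time, each fully down and released before the next: green, blue, blue again, white. Do not press the red, yellow or black button, and do not shift or tip the glasses, cup, bottles, jar and caddy standing around.

Things in the scene. Friction and masses are not known exactly. Their poses are not given: they have to be found in the camera images.
- station: Frother station, fixed, on the left or right: aluminium slab 200 (x) x 280 (y) mm, deck 55 mm above the table. Origin: centre of its underside. A housing along its far edge (local x 72 to 100 mm) rises 30 mm above the deck. Plate centre at local (0, 70) mm; six buttons at local x -35 and 10, y -20, -65 and -110 mm, the colours in any order.
- plate_top (a point): Centre of the upper face of the round dark steel plate (radius 56 mm, 6 mm thick, fixed on the deck; upper face 61 mm above the table). Its x axis points along the red stripe.
- stripe (a point): Point on the red stripe, 50 mm from the plate's centre. The stripe (9 mm wide) is painted radially on the plate from 30 mm out to near the edge, and shows where the jug's handle goes.
- jug: Loose jug, 0.2-0.45 kg: steel cylinder 58 mm across, 95 mm tall, 107 with its black lid. Black loop handle (10 mm bar) along local +x, out to 60 mm from the axis, 19 to 83 mm above the base. Origin: centre of its underside. Starts upright, any yaw, on a black fixed tray 220 mm square (floor 5, rim 14 mm high) in one of four places 120 mm apart; 2 tumblers and a cup take the others.
- handle (a point): Point on the jug's handle, 50 mm from the jug's axis and 50 mm above its base.
- green (a joint): Travel of the green push button (wake button, one of the sequence): 0 m up, 0.006 m fully down; springs back by itself. Takes 1.4 N to start and 4.5 N to press fully.
- green_top (a point): Centre of the top of the green button's round cap (24 mm in diameter, 10 mm proud of its 40 mm dark housing; 77 mm above the table when up). Neighbouring buttons are 45 mm apart.
- blue (a joint): Travel of the blue push button (strength button, one of the sequence): 0 m up, 0.006 m fully down; springs back by itself. Takes 1.4 N to start and 4.5 N to press fully.
- blue_top (a point): Centre of the top of the blue button's round cap (24 mm in diameter, 10 mm proud of its 40 mm dark housing; 77 mm above the table when up). Neighbouring buttons are 45 mm apart.
- white (a joint): Travel of the white push button (start button, one of the sequence): 0 m up, 0.006 m fully down; springs back by itself. Takes 1.4 N to start and 4.5 N to press fully.
- white_top (a point): Centre of the top of the white button's round cap (24 mm in diameter, 10 mm proud of its 40 mm dark housing; 77 mm above the table when up). Neighbouring buttons are 45 mm apart.
- red (a joint): Travel of the red push button (not to be pressed): 0 m up, 0.006 m fully down; springs back by itself. Takes 1.4 N to start and 4.5 N to press fully.
- red_top (a point): Centre of the top of the red button's round cap (24 mm in diameter, 10 mm proud of its 40 mm dark housing; 77 mm above the table when up). Neighbouring buttons are 45 mm apart.
- yellow (a joint): Travel of the yellow push button (not to be pressed): 0 m up, 0.006 m fully down; springs back by itself. Takes 1.4 N to start and 4.5 N to press fully.
- yellow_top (a point): Centre of the top of the yellow button's round cap (24 mm in diameter, 10 mm proud of its 40 mm dark housing; 77 mm above the table when up). Neighbouring buttons are 45 mm apart.
- black (a joint): Travel of the black push button (not to be pressed): 0 m up, 0.006 m fully down; springs back by itself. Takes 1.4 N to start and 4.5 N to press fully.
- black_top (a point): Centre of the top of the black button's round cap (24 mm in diameter, 10 mm proud of its 40 mm dark housing; 77 mm above the table when up). Neighbouring buttons are 45 mm apart.
- tumbler_a: Clear upturned tumbler, radius 32 mm at the foot, 95 mm tall, on the tray. Loose; stays where it is. Origin: centre of its underside.
- tumbler_b: Green-tinted upturned tumbler, radius 32 mm at the foot, 95 mm tall, on the tray. Loose; stays where it is. Origin: centre of its underside.
- cup: White upturned ceramic cup, radius 33 mm at the foot, 70 mm tall, on the tray. Loose; stays where it is. Origin: centre of its underside.
- syrup: Amber syrup bottle, radius 28 mm, 200 mm tall, close behind the station. Loose; stays where it is. Origin: centre of its underside.
- sugar: White sugar jar, radius 32 mm, 75 mm tall, between the station and the robot. Loose; stays where it is. Origin: centre of its underside.
- carafe: Clear water carafe, radius 34 mm, 230 mm tall, at the far middle of the table. Loose; stays where it is. Origin: centre of its underside.
- caddy: Clear spoon and tea-bag caddy, 70 x 130 mm, 60 mm tall, spoons up to 131 mm, at the left. Loose; stays where it is. Origin: centre of its underside.

How it is judged:
On the way, in this order (a step that is already met when the one before it is completed fails the run):
1. the jug stands released on the plate, upright and centred, its handle over the red stripe (horizontal distance between jug and plate_top below 0.012 m and horizontal distance between handle and stripe below 0.015 m and z of jug in the frame of plate_top between -0.004 and 0.004 m and angle between jug's own z axis and vertical below 0.1 rad and contact force between the fingers and jug below 0.2 N and linear speed of jug below 0.03 m/s), for 0.3 s.
2. green pressed down, with blue and white up (value of joint green above 0.004 m and value of joint each of blue, white below 0.0015 m), for 0.04 s.
3. blue pressed down, with green and white up (value of joint blue above 0.004 m and value of joint each of green, white below 0.0015 m), for 0.04 s.
4. green, blue and white all up again (value of joint each of green, blue, white below 0.0015 m), for 0.04 s.
5. blue pressed down a second time, with green and white up (all of step 3), for 0.04 s.
6. white pressed down, with green and blue up (value of joint white above 0.004 m and value of joint each of green, blue below 0.0015 m), for 0.04 s.
At the end, for the whole second after the job is handed in: The jug rests released on the plate: axis within 12 mm of its centre, handle point within 15 mm of the stripe point (from above), base within 4 mm of the plate, tilt below 0.1 rad; all six buttons up (under 1.5 mm). A press counts from 4 mm (all of step 1 and all of step 4 and value of joint each of red, yellow, black below 0.0015 m); the robot touches nothing.
It fails at once if the red, yellow or black button pressed (more than 3 mm down) (value of joint any of red, yellow, black above 0.003 m).
It fails at once if two of the green, blue and white buttons down (over 3 mm) at the same time (value of joint each of green, blue above 0.003 m or value of joint each of green, white above 0.003 m or value of joint each of blue, white above 0.003 m).
It fails at once if the jug dropped (falling faster than 0.45 m/s with no finger on it) (linear speed of jug above 0.45 m/s and contact force between the fingers and jug below 0.1 N).
It fails at once if the jug tipped over (more than 0.6 rad) (angle between jug's own z axis and vertical above 0.6 rad).
It fails at once if a bystander moved more than 20 mm or tipped more than 0.3 rad (distance of any of tumbler_a, tumbler_b, cup, syrup, sugar, carafe, caddy from where it was at the start of the episode above 0.02 m or angle between any of tumbler_a, tumbler_b, cup, syrup, sugar, carafe, caddy's own z axis and vertical above 0.3 rad).
It also fails if it takes over 64 s, if anything falls off the work surface, if the arm or the gripper's body presses on something with over 40 N, if the wrist force passes 120 N, or if a joint passes its speed limit or range.

## Robot

A 6-joint arm with a two-finger parallel gripper is mounted at the origin on the work surface. World frame = base frame: x ahead of the robot, y to its left, z up, the work surface at z = 0. Lengths are in m, angles in rad, forces in N, time in s.
With the tool pointing down it reaches from about 0.35 to 0.875 m from the base axis. Payload 4.2 kg.
Tool frame: the origin (TCP) lies midway between the tips of the shut fingers; the grasp point (between the pads) lies 19 mm behind it; z points along the fingers, y is the line along which they close (so a half turn about z gives the same grasp; the last joint's range is limited). The gripper opens to 85 mm and grips with 20 to 120 N. Pads are 22 mm wide; open, the fingers measure 114 mm over their backs; the gripper's body (76 mm by 85 mm) begins 54 mm behind the grasp point. The pads swing forward as they close: fully open they stand 13 mm farther back than shut.
Start: joints at [-0.915, 0.385, 0.008, 0, -1.194, -0.259], TCP at [0.242, -0.576, 0.231] pointing down, gripper open.
Joint ranges: [-3.14, 3.14], [-1.21, 2.06], [-1.07, 1.41], [-3.16, 2.05], [-2.99, -0.16], [-3.1, 3.1]. Speed limits (rad/s): [2.79, 2.79, 3.14, 3.14, 3.14, 3.14].

## Interface

Orientations are given as a rotation vector (axis times angle).
In Python, from rig import robot gives the robot as it stands.
- The arm moves only by the tool drive_tool, never from a script. Its argument "plan" is one flat list of numbers, 7 for each row, row after row: the opening, from -1 (shut) to 1 (fully open), then the shift along the tool's x, y, z each as a share of 0.03 m, from -1 to 1, then the turn, a rotation vector about the tool's x, y, z each as a share of 0.08 rad, from -1 to 1. In form: [fingers, tx, ty, tz, rx, ry, rz, fingers, tx, ty, tz, rx, ry, rz, ...]. A call has exactly 5 rows; each row shifts and turns the commanded pose from where the row before left it, along the tool's axes as they then stand; what a row does not reach is not made up. A row lasts 1/12 s, in which the tool goes at most 41.7 mm and 7.16 degrees, less where a joint would pass 70% of its speed; a pose out of reach is approached as far as the arm can. A call with a number of a shift or a turn outside -1 to 1 is refused whole. A call with a gripper value outside its range is refused whole. The fingers move at their own pace and stop on an object; the grip force is fixed at half the most. Time passes only in rows, so rows that do not move let the fingers close, or fill a call up. It gives the time, the measured TCP pose, the force, the opening and the grip force at its end, in the units of the state.
- robot.sense(): the state, without advancing time (a new reading comes with each control period).
- robot.camera(name): name is "side" or "top"; returns (picture, depth): 384x512x3 uint8, red, green, blue; 384x512 float32, m along the optical axis (not along the pixel's ray), 0 where there is no reading.
- robot.get_calibration(name): a dict with "K" (3x3 intrinsics, pixels), "dist" ([k1, k2, p1, p2, k3] as OpenCV has them; the pictures are not rectified), "xyz" and "orientation" of the camera in the world. Camera axes: x right, y down, z forward; pixel columns grow to the right and rows downward; lengths in m; the calibration is good to about 2 mm. A picture is of the moment at which its call begins. get_calibration takes no time and is no camera call.
- robot.sign_off(): hands the job in; it is judged then, once.
Trained networks look in the newest picture that a camera, given by its name, has taken for a name from the list of things; names that differ only in an ending like _2 or _b are one class to them, and where a whole thing is asked for, a point or a joint stands for the part that bears it (a point fixed in the world has none). Each returns a list of dicts, best first, with "confidence" (0 to 1); they miss things now and then, are a little off and sometimes report something else, mostly with a low value. They report only what shows in the picture. A call takes as long as a camera call.
- robot.search_frame(query, camera): "bbox" ([centre column, centre row, width, height] in pixels, round what is visible of it).
- robot.trace(query, camera): "mask" (384x512 bool, what is visible of it) and "bbox" ([centre column, centre row, width, height] in pixels, round what is visible of it).
The state is a dict: "time": time; "joints": joint angles; "qvel": joint speeds; "effort": joint torques, N m; "tcp_pos": TCP position; "tcp_rot": TCP orientation; "contact_force": force on the tool from outside, world axes, zero at the start; "torque": the same for the moment, N m; "opening": finger opening in m; "finger_force": force on a finger pad.
Only numpy, scipy, OpenCV 4.12 (cv2) and the standard library are available. Lean on these libraries where they do the work, as an engineer would, in place of code of your own. Each camera call takes 0.05 s, during which the arm holds its last target. There are 200 camera calls.

## Working session

There is one attempt and no reset: what is moved stays moved. The work goes in short steps, Python scripts to look and compute and a tool call to move; the robot and the scene stay as the last step left them, time stands still between calls to the robot, and variables do not carry over. Pictures are saved under pics/ and viewed, at most 10 in all, crops included, and the job is handed in when it is done.

Besides the shell and the picture viewer there is one more tool, called as a command line: name --argument value ..., lists and objects as JSON in quotes. drive_tool: Moves the arm, as the interface text tells. Shift numbers are shares of 0.03 m and turn numbers shares of 0.08 rad, none past 1 either way. Its arguments: {"type":"object","properties":{"plan":{"type":"array"}},"required":["plan"]}

```bash
mkdir -p pics; ls
cat > h.py <<'E'
import numpy as np, cv2
from scipy.spatial.transform import Rotation as R
from rig import robot
def cal(n):
    c=robot.get_calibration(n); K=np.array(c['K'],float); d=np.array(c['dist'],float)
    o=np.array(c['orientation'],float)
    Rm=o if o.shape==(3,3) else R.from_rotvec(o).as_matrix()
    return K,d,np.array(c['xyz'],float),Rm
def ray(n,uv):
    K,d,p,Rm=cal(n)
    q=cv2.undistortPoints(np.array(uv,float).reshape(-1,1,2),K,d).reshape(-1,2)
    return p,np.c_[q,np.ones(len(q))]@Rm.T
def atz(n,uv,z):
    p,r=ray(n,uv); return p+r*((z-p[2])/r[:,2])[:,None]
def pts(n,mask,dep):
    v,u=np.nonzero(mask&(dep>0)); p,r=ray(n,np.c_[u,v]); return p+r*dep[v,u][:,None],np.c_[u,v]
def proj(n,X):
    K,d,p,Rm=cal(n); rv=cv2.Rodrigues(Rm.T)[0]
    return cv2.projectPoints(np.array(X,float).reshape(-1,1,3),rv,-Rm.T@p,K,d)[0].reshape(-1,2)
E
python3 - <<'E'
from h import *
np.set_printoptions(precision=4,suppress=True)
for n in('top','side'):
    c=robot.get_calibration(n); print(n,c['xyz'],c['orientation'],c['K'])
    im,d=robot.camera(n); cv2.imwrite(f'pics/{n}0.png',im[:,:,::-1]); np.save(f'{n}d.npy',d)
    for q in('jug','station','plate_top','handle','stripe','green','blue','white','red','yellow','black','sugar','syrup','cup','tumbler_a','tumbler_b','carafe','caddy'):
        try: print(q,[(np.round(x['bbox']),round(x['confidence'],2)) for x in robot.search_frame(q,n)][:2])
        except Exception as e: print(q,e)
print(robot.sense())
E
```

```text
pics
top [0.4191 0.078  1.1744] [-2.1242  2.1769 -0.146 ] [[410.0912   0.     263.4908]
 [  0.     410.0912 190.9023]
 [  0.       0.       1.    ]]
jug [(array([378., 186.,  33.,  25.]), 0.61), (array([266., 182.,   8.,  12.]), 0.44)]
station [(array([227., 189.,  99.,  80.]), 0.65), (array([266., 200.,   6.,   7.]), 0.48)]
plate_top [(array([203., 189.,  42.,  37.]), 0.88), (array([268., 182.,   9.,   9.]), 0.32)]
handle [(array([377., 185.,  33.,  24.]), 0.7), (array([266., 183.,   6.,  10.]), 0.66)]
stripe [(array([202., 189.,  42.,  40.]), 0.6)]
green []
blue [(array([235., 204.,   8.,  12.]), 0.51)]
white []
red [(array([252., 201.,   5.,   5.]), 0.49)]
yellow [(array([266., 181.,   9.,  11.]), 0.41)]
black []
sugar [(array([246., 246.,  27.,  22.]), 0.87), (array([251., 186.,  10.,   8.]), 0.28)]
syrup [(array([229., 131.,  26.,  34.]), 0.92), (array([268., 182.,  14.,  10.]), 0.38)]
cup [(array([332., 233.,  28.,  24.]), 0.61)]
tumbler_a [(array([377., 230.,  27.,  24.]), 0.9), (array([333., 182.,  26.,  28.]), 0.87)]
tumbler_b [(array([377., 230.,  27.,  24.]), 0.9), (array(
[... 1141 characters left out ...]
 161.,  23.,  35.]), 0.83)]
tumbler_b [(array([324., 148.,  14.,  41.]), 0.86), (array([272., 161.,  23.,  35.]), 0.83)]
carafe [(array([197., 147.,  23.,  76.]), 0.71)]
caddy [(array([181., 316.,  67.,  59.]), 0.77)]
{'time': 1.9, 'joints': array([-0.9154,  0.3847,  0.0079,  0.    , -1.194 , -0.2586]), 'qvel': array([ 0.0007,  0.0011,  0.0019,  0.0016, -0.001 ,  0.0011]), 'effort': array([  0.0002, -39.2081,  18.8617,   4.1907,  -0.0003,   0.    ]), 'tcp_pos': array([ 0.2416, -0.5764,  0.2313]), 'tcp_rot': array([ 0.6192, -3.0799,  0.    ]), 'contact_force': array([ 0.5194, -0.1415,  0.4102]), 'torque': array([ 0.0388, -0.0443,  0.0522]), 'finger_force': 0.0, 'opening': 0.08543577856748594}
```

Run:
```python
import cv2,numpy as np
t=cv2.imread('pics/top0.png'); s=cv2.imread('pics/side0.png')
a=cv2.resize(t[100:270,170:410],(800,567),interpolation=cv2.INTER_CUBIC)
b=cv2.resize(s[110:290,150:350],(660,594),interpolation=cv2.INTER_CUBIC)
cv2.imwrite('pics/a.png',a);cv2.imwrite('pics/b.png',b)
```

```text
(no output)
```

View pics/a.png

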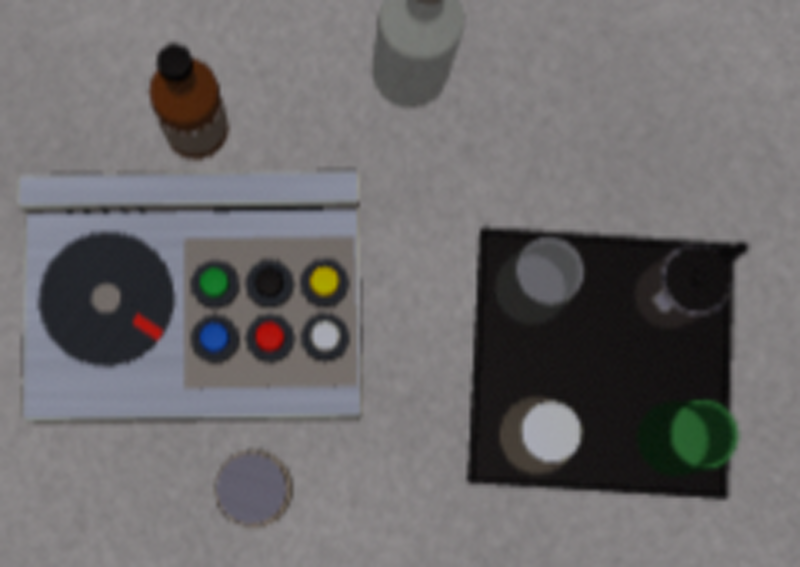

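View pics/b.png

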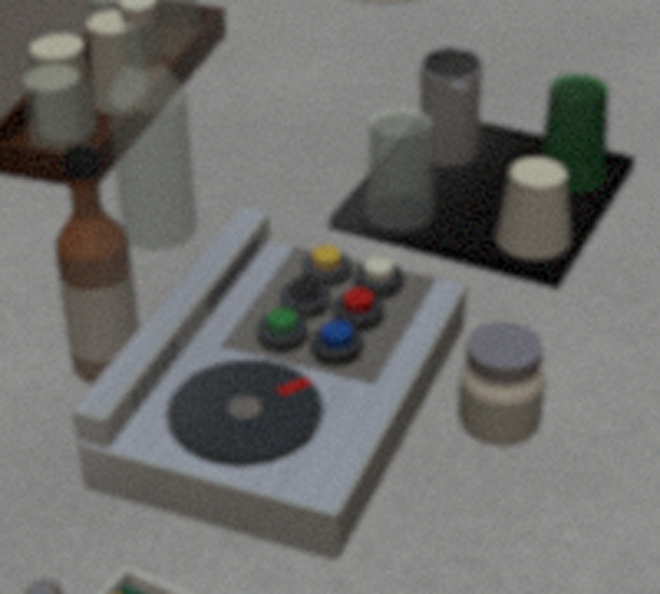

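The top crop shows the plate at about (105,298) with its red stripe at lower right. The buttons are green, black, yellow in the far row and blue, red, white in the near row. The jug is on the tray at the far right (698,280), and its handle points to the far-right corner (742,247). The side crop agrees, with the handle hidden behind the jug. A brown shelf appears at upper left, so I'll check its position by depth.

Run:
```python
from h import *
np.set_printoptions(precision=4,suppress=True)
im={n:cv2.imread(f'pics/{n}0.png') for n in('top','side')}; D={n:np.load(n+'d.npy') for n in im}
def tri(a,b):
    p,r=ray('top',[a]);q,s=ray('side',[b]);r=r[0];s=s[0]
    A=np.c_[r,-s];t=np.linalg.lstsq(A,q-p,rcond=None)[0]
    x=p+r*t[0];y=q+s*t[1];return (x+y)/2,np.linalg.norm(x-y)
T=lambda x,y:(170+(x+.5)/3.3333-.5,100+(y+.5)/3.3353-.5)
S=lambda x,y:(150+(x+.5)/3.3-.5,110+(y+.5)/3.3-.5)
for nm,a,b in[('plate',(106,298),(245,407)),('green',(213,281),(282,319)),('blue',(213,337),(337,333)),('white',(325,336),(379,268)),('yellow',(324,281),(326,256)),('red',(269,337),(358,299)),('jugtop',(697,281),(451,63)),('stripe',(148,327),(294,386)),('sugar',(254,487),(505,348))]:
    print(nm,*tri(T(*a),S(*b)), 'top@z', atz('top',[T(*a)],.061 if nm in('plate','stripe') else .112 if nm=='jugtop' else .077)[0], 'side',atz('side',[S(*b)],.061 if nm in('plate','stripe') else .112 if nm=='jugtop' else .077)[0])
# cloud
for n in im:
    P,uv=pts(n,np.ones((384,512),bool),D[n])
    if n=='top':
        m=(np.hypot(P[:,0]-.41,P[:,1]+.25)<.12)&(P[:,2]>.03)
        Q=P[m]; print('top near jug',len(Q))
        c=atz('top',[T(697,281)],.112)[0][:2]
        d=Q[:,:2]-c; r=np.hypot(*d.T)
        print('lid',Q[(Q[:,2]>.1)&(r<.04)].mean(0),Q[(Q[:,2]>.1)&(r<.04)][:,2].mean())
        h=(r>.036)&(r<.07); print(np.c_[Q[h],r[h],np.degrees(np.arctan2(d[h,1],d[h,0]))][:40])
    # tall things
    m=P[:,2]>.12
    print(n,'tall'); 
    for lo in np.arange(.1,.9,.1): 
        k=m&(P[:,0]>lo)&(P[:,0]<lo+.1)
        if k.any(): print(lo,k.sum(),P[k].min(0),P[k].max(0))
```

```text
plate [0.5822 0.2472 0.0615] 0.0026450908485328734 top@z [0.581  0.2469 0.061 ] side [0.5838 0.2469 0.061 ]
green [0.5916 0.1577 0.0741] 0.0013140282966222876 top@z [0.5905 0.1573 0.077 ] side [0.5906 0.1613 0.077 ]
blue [0.5462 0.1585 0.0734] 0.002099965676959931 top@z [0.5447 0.158  0.077 ] side [0.5455 0.163  0.077 ]
white [0.5452 0.0678 0.0725] 0.0028944024998701534 top@z [0.5433 0.0675 0.077 ] side [0.5445 0.074  0.077 ]
yellow [0.5904 0.0676 0.073 ] 0.0032070155294272196 top@z [0.5882 0.0672 0.077 ] side [0.5899 0.073  0.077 ]
red [0.5457 0.1133 0.0735] 0.0034137319220947345 top@z [0.5436 0.1127 0.077 ] side [0.5457 0.118  0.077 ]
jugtop [ 0.5797 -0.2289  0.1018] 0.005173060441475042 top@z [ 0.5756 -0.2266  0.112 ] side [ 0.5766 -0.21    0.112 ]
stripe [0.5579 0.213  0.061 ] 0.003728555662068493 top@z [0.5561 0.2124 0.061 ] side [0.5598 0.2131 0.061 ]
sugar [0.4247 0.1277 0.0694] 0.0018757187409729683 top@z [0.4238 0.1271 0.077 ] side [0.4234 0.1372 0.077 ]
top near jug 486
lid [nan nan nan] nan
[]
top tall
0.1 1321 [ 0.1042 -0.017   0.1274] [0.1998 0.1336 0.4865]
0.2 1753 [ 0.2001 -0.2553  0.449 ] [ 0.284  -0.0094  0.7255]
0.5 209 [0.5394 0.4888 0.1202] [0.5996 0.5525 0.1349]
0.7000000000000001 1034 [ 0.7119 -0.0453  0.12  ] [0.8    0.6629 0.2347]
0.8 2279 [ 0.8002 -0.0404  0.12  ] [0.9    0.6858 0.2265]
side tall
0.1 7375 [ 0.1    -0.0453  0.1204] [0.2    0.1411 0.5597]
0.2 2189 [ 0.2    -0.9249  0.1201] [ 0.2999 -0.005   0.5573]
0.30000000000000004 3204 [ 0.3    -0.9296  0.1201] [0.3999 0.7871 0.3631]
0.4 7204 [ 0.4    -0.9224  0.1202] [0.5    0.827  0.3637]
0.5 4980 [ 0.5    -0.9148  0.1201] [0.5999 0.8547 0.3912]
0.6 7 [ 0.6004 -0.9053  0.1226] [0.603  0.5088 0.1921]
0.7000000000000001 1250 [ 0.7117 -0.0336  0.12  ] [0.8    0.6629 0.2328]
0.8 3255 [ 0.8    -1.7564  0.12  ] [0.9    0.6695 0.2314]<stdin>:20: RuntimeWarning: Mean of empty slice.
  ret = um.true_divide(
  ret = ret.dtype.type(ret / rcount)
```

View pics/side0.png

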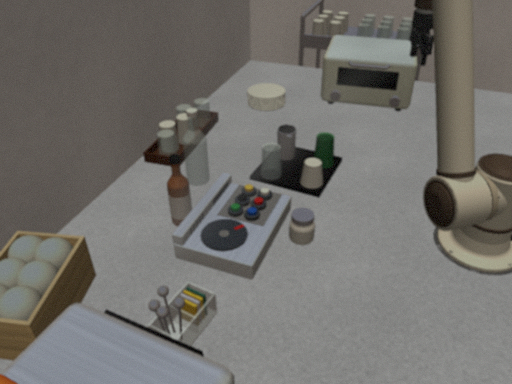

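Run:
```python
from h import *
np.set_printoptions(precision=4,suppress=True)
im={n:cv2.imread(f'pics/{n}0.png') for n in('top','side')}; D={n:np.load(n+'d.npy') for n in im}
for n in im:
    P,uv=pts(n,np.ones((384,512),bool),D[n])
    d=P[:,:2]-[.578,-.228]; r=np.hypot(*d.T)
    m=(r<.085)&(P[:,2]>.03); Q=P[m]
    print(n,len(Q),'hist z',np.histogram(Q[:,2],bins=np.arange(.03,.14,.01))[0])
    L=Q[Q[:,2]>.104] 
    if len(L)>5:
        print('lid',L.mean(0),len(L),L.min(0),L.max(0)); (c,rad)=cv2.minEnclosingCircle(L[:,:2].astype(np.float32)); print(c,rad)
    h=(r>.034)&(r<.08)&(P[:,2]>.03)&(P[:,2]<.1)
    if n=='top': print(np.c_[P[h],r[h],np.degrees(np.arctan2(d[h,1],d[h,0])),uv[h]])
    # side profile of walls
    else:
        w=(r<.045)&(P[:,2]>.02)&(P[:,2]<.1); W=P[w]
        f=lambda c:((W[:,0]-c[0])**2+(W[:,1]-c[1])**2)**.5-.029
        from scipy.optimize import least_squares
        print('cyl',least_squares(f,[.578,-.228],loss='soft_l1',f_scale=.003).x,len(W))
        
g=im['top'][165:215,350:410]; g=np.clip(g.astype(float)*3,0,255).astype(np.uint8)
s=im['side'][110:180,260:330]; s=np.clip(s.astype(float)*2,0,255).astype(np.uint8)
cv2.imwrite('pics/c.png',np.hstack([cv2.resize(g,(480,400),interpolation=cv2.INTER_CUBIC),cv2.resize(s,(320,400),interpolation=cv2.INTER_CUBIC)[:, :320]]))
```

```text
top 516 hist z [ 18  24  17  12  16  51  61 300  17   0   0]
lid [ 0.5804 -0.228   0.1063] 194 [ 0.5545 -0.2534  0.104 ] [ 0.606  -0.2031  0.1165]
(0.5803256034851074, -0.22977744042873383) 0.027150876820087433
[[  0.6116  -0.2702   0.0838   0.0539 -51.4568 391.     172.    ]
 [  0.612   -0.2738   0.081    0.0571 -53.3957 392.     172.    ]
 [  0.6134  -0.2791   0.073    0.0622 -55.3294 393.     172.    ]
 [  0.6088  -0.2641   0.0851   0.0474 -49.5909 389.     173.    ]
 [  0.6086  -0.2666   0.0858   0.0492 -51.6412 390.     173.    ]
 [  0.6093  -0.2708   0.0812   0.0531 -53.8347 391.     173.    ]
 [  0.6079  -0.271    0.0891   0.0524 -55.2326 392.     173.    ]
 [  0.6087  -0.2753   0.0842   0.0564 -57.0703 393.     173.    ]
 [  0.6142  -0.2731   0.0379   0.0578 -51.1933 387.     174.    ]
 [  0.6056  -0.2603   0.0879   0.0425 -49.526  388.     174.    ]
 [  0.6062  -0.2643   0.0838   0.046  -52.1577 389.     174.    ]
 [  0.6059  -0.2667   0.0851   0.0477 -54.1438 390.     174.    ]
 [  0.606   -0.2695   0.0847   0.0501 -56.054  391.     174.    ]
 [  0.6058  -0.2722   0.085    
[... 1022 characters left out ...]
 ]
 [  0.5977  -0.2603   0.0862   0.0378 -58.6723 388.     177.    ]
 [  0.598   -0.2637   0.084    0.0409 -60.802  389.     177.    ]
 [  0.5954  -0.2609   0.0836   0.0372 -62.2175 388.     178.    ]
 [  0.5652  -0.1963   0.0956   0.0342 112.0115 366.     189.    ]
 [  0.5626  -0.1963   0.0947   0.0352 115.9299 366.     190.    ]
 [  0.5597  -0.1986   0.0957   0.0346 121.8707 367.     191.    ]
 [  0.557   -0.2011   0.0957   0.0341 128.0264 368.     192.    ]]
side 467 hist z [ 43  40  46  51  52  45  62 121   7   0   0]
lid [ 0.5795 -0.2263  0.1062] 50 [ 0.554  -0.2516  0.104 ] [ 0.606  -0.2003  0.1125]
(0.579335629940033, -0.2252904772758484) 0.026849323883652687
cyl [ 0.5813 -0.2302] 377
```

View pics/c.png

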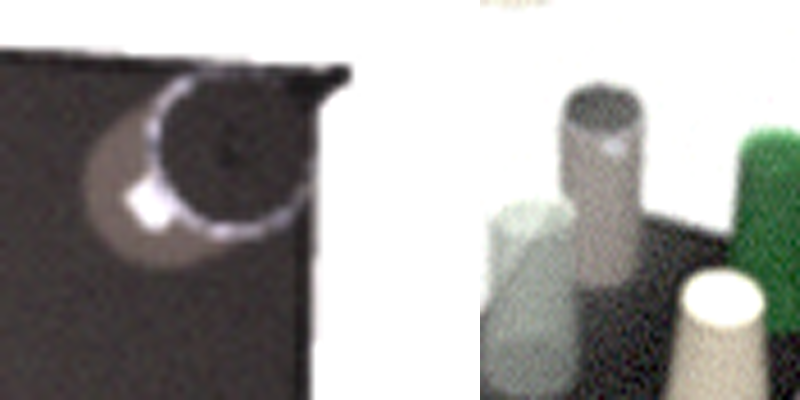

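The enhanced crop shows the black lid centred at about (232,145) and the handle running to (345,75), so its yaw is about -54.5°. The shelf is at x > 0.7, clear of the path. Next I'll write a planner that works out the move rows.

```bash
cat >> h.py <<'E'
def rows(wps,f,start=None):
    """wps: list of (xyz, closing-axis yaw deg, nrows); prints rounded rows, 5 a line"""
    s=robot.sense(); p=np.array(s['tcp_pos']); Rm=R.from_rotvec(s['tcp_rot'])
    if start is not None: p,Rm=start
    out=[]
    for xyz,yaw,n in wps:
        a=np.radians(yaw); y=np.array([np.cos(a),np.sin(a),0]); z=np.array([0,0,-1.])
        G=R.from_matrix(np.c_[np.cross(y,z),y,z]); p0=p.copy()
        for i in range(n):
            want=p+(np.array(xyz)-p)/(n-i)
            t=np.round(Rm.inv().apply(want-p)/.03,2)
            w=np.round((Rm.inv()*G).as_rotvec()/(n-i)/.08,2)
            out.append([f,*t,*w]); p=p+Rm.apply(t*.03); Rm=Rm*R.from_rotvec(w*.08)
    for i in range(0,len(out),5):
        print(i//5,[float(x)+0. for r in out[i:i+5] for x in r])
    o=np.array(out)[:,1:]; print('max',abs(o).max(),'end',p,Rm.as_rotvec()); return p,Rm
E
python3 - <<'E'
from h import *
s=robot.sense(); m=R.from_rotvec(s['tcp_rot']).as_matrix(); print(np.degrees(np.arctan2(m[1,1],m[0,1])))
rows([([.579,-.229,.20],215.5-0,25)],1)
E
```

```text
112.73636521249398
0 [1.0, -0.59, 0.25, 0.04, 0.0, 0.0, -0.9, 1.0, -0.61, 0.21, 0.04, 0.0, 0.0, -0.9, 1.0, -0.62, 0.17, 0.04, 0.0, 0.0, -0.9, 1.0, -0.63, 0.12, 0.04, 0.0, 0.0, -0.9, 1.0, -0.64, 0.07, 0.04, 0.0, 0.0, -0.9]
1 [1.0, -0.65, 0.03, 0.04, 0.0, 0.0, -0.9, 1.0, -0.65, -0.02, 0.04, 0.0, 0.0, -0.9, 1.0, -0.64, -0.07, 0.04, 0.0, 0.0, -0.9, 1.0, -0.64, -0.11, 0.04, 0.0, 0.0, -0.9, 1.0, -0.63, -0.16, 0.04, 0.0, 0.0, -0.89]
2 [1.0, -0.61, -0.2, 0.04, 0.0, 0.0, -0.9, 1.0, -0.6, -0.24, 0.04, 0.0, 0.0, -0.89, 1.0, -0.58, -0.29, 0.04, 0.0, 0.0, -0.9, 1.0, -0.56, -0.33, 0.04, 0.0, 0.0, -0.89, 1.0, -0.53, -0.37, 0.04, 0.0, 0.0, -0.9]
3 [1.0, -0.5, -0.4, 0.04, 0.0, 0.0, -0.89, 1.0, -0.48, -0.44, 0.04, 0.0, 0.0, -0.9, 1.0, -0.44, -0.47, 0.05, 0.0, 0.0, -0.89, 1.0, -0.41, -0.5, 0.04, 0.0, 0.0, -0.9, 1.0, -0.37, -0.53, 0.05, 0.0, 0.0, -0.89]
4 [1.0, -0.33, -0.55, 0.04, 0.0, 0.0, -0.9, 1.0, -0.29, -0.58, 0.05, 0.0, 0.0, -0.89, 1.0, -0.25, -0.59, 0.04, 0.0, 0.0, -0.9, 1.0, -0.21, -0.61, 0.05, 0.0, 0.0, -0.89, 1.0, -0.16, -0.63, 0.04, 0.0, 0.0, -0.9]
max 0.9 end [ 0.57897689 -0.22894155  0.20010239] [ 2.79293606e+00 -1.43839259e+00 -1.24773555e-05]
```

drive_tool --plan '[1.0,-0.6,0.25,0.04,0,0,-0.9,1.0,-0.6,0.2,0.04,0,0,-0.9,1.0,-0.6,0.15,0.04,0,0,-0.9,1.0,-0.65,0.1,0.04,0,0,-0.9,1.0,-0.65,0.05,0.04,0,0,-0.9]'

```text
time: 2.32
tcp_pos: [0.3106, -0.5081, 0.2253]
tcp_rot: [-1.165, 2.917, -0.0]
contact_force: [-0.0, -0.6, -0.6]
opening: 0.0851
finger_force: 0.0
```

drive_tool --plan '[1.0,-0.65,0.05,0.04,0,0,-0.9,1.0,-0.65,0,0.04,0,0,-0.9,1.0,-0.65,-0.05,0.04,0,0,-0.9,1.0,-0.65,-0.1,0.04,0,0,-0.9,1.0,-0.65,-0.15,0.04,0,0,-0.9]'

```text
time: 2.73
tcp_pos: [0.3774, -0.4358, 0.2194]
tcp_rot: [-1.669, 2.661, -0.0]
contact_force: [0.0, -0.7, -0.9]
opening: 0.0852
finger_force: 0.0
```

drive_tool --plan '[1.0,-0.6,-0.2,0.04,0,0,-0.9,1.0,-0.6,-0.25,0.04,0,0,-0.9,1.0,-0.6,-0.3,0.04,0,0,-0.9,1.0,-0.55,-0.35,0.04,0,0,-0.9,1.0,-0.55,-0.35,0.04,0,0,-0.9]'

```text
time: 3.15
tcp_pos: [0.4458, -0.3659, 0.2134]
tcp_rot: [-2.119, 2.319, -0.001]
contact_force: [-0.1, -0.8, 1.5]
opening: 0.0859
finger_force: 0.0
```

drive_tool --plan '[1.0,-0.5,-0.4,0.04,0,0,-0.9,1.0,-0.5,-0.45,0.04,0,0,-0.9,1.0,-0.45,-0.45,0.04,0,0,-0.9,1.0,-0.4,-0.5,0.04,0,0,-0.9,1.0,-0.35,-0.55,0.04,0,0,-0.9]'

```text
time: 3.57
tcp_pos: [0.5132, -0.2959, 0.2074]
tcp_rot: [-2.5, 1.903, -0.0]
contact_force: [0.1, 0.2, 0.5]
opening: 0.0854
finger_force: 0.0
```

drive_tool --plan '[1.0,-0.35,-0.55,0.04,0,0,-0.9,1.0,-0.3,-0.55,0.04,0,0,-0.9,1.0,-0.25,-0.6,0.04,0,0,-0.9,1.0,-0.2,-0.6,0.04,0,0,-0.9,1.0,-0.15,-0.65,0.04,0,0,-0.9]'

```text
time: 3.98
tcp_pos: [0.5798, -0.2257, 0.2014]
tcp_rot: [-2.8, 1.425, -0.0]
contact_force: [-0.8, -0.3, 0.9]
opening: 0.0857
finger_force: 0.0
```

Run:
```python
from h import *
s=robot.sense(); print(s)
rows([([.579,-.229,.15],215.5,4),([.579,-.229,.066],215.5,6)],1)
```

```text
{'time': 3.9833, 'joints': array([-1.11539354e-01,  4.01149372e-01, -4.39117493e-02,  2.56137325e-05,
       -1.12566873e+00,  7.41083448e-01]), 'qvel': array([ 0.31580045,  0.17164673,  0.22988981,  0.00267316, -0.05758677,
        0.53985643]), 'effort': array([-9.99093689e-01, -4.02942038e+01,  1.77862537e+01,  4.02265012e+00,
        2.37309647e-02, -3.60643649e-01]), 'tcp_pos': array([ 0.57978752, -0.22574479,  0.20136746]), 'tcp_rot': array([-2.80005933e+00,  1.42452145e+00, -1.10520804e-04]), 'contact_force': array([-0.80966509, -0.25048841,  0.87360803]), 'torque': array([0.029633  , 0.01960569, 0.05402231]), 'finger_force': 0.0, 'opening': 0.08568669931419402}
0 [1.0, 0.02, 0.02, 0.43, 0.0, 0.0, 0.03, 1.0, 0.02, 0.02, 0.43, 0.0, 0.0, 0.03, 1.0, 0.02, 0.02, 0.43, 0.0, 0.0, 0.03, 1.0, 0.01, 0.02, 0.42, 0.0, 0.0, 0.03, 1.0, 0.0, 0.0, 0.47, 0.0, 0.0, 0.0]
1 [1.0, 0.0, 0.0, 0.47, 0.0, 0.0, 0.0, 1.0, 0.0, 0.0, 0.47, 0.0, 0.0, 0.0, 1.0, 0.0, 0.0, 0.46, 0.0, 0.0, 0.0, 1.0, 0.0, 0.0, 0.47, 0.0, 0.0, 0.0, 1.0, 0.0, 0.01, 0.46, 0.0, 0.0, 0.0]
max 0.47 end [ 0.57883818 -0.2290305   0.0660675 ] [-2.79318910e+00  1.43794512e+00 -1.10506572e-04]
```

drive_tool --plan '[1,0.02,0.02,0.43,0,0,0.02,1,0.02,0.02,0.43,0,0,0.02,1,0.02,0.02,0.43,0,0,0.02,1,0,0,0.43,0,0,0.02,1,0,0,0.2,0,0,0]'

```text
time: 4.4
tcp_pos: [0.578, -0.2287, 0.1418]
tcp_rot: [2.792, -1.439, -0.005]
contact_force: [-0.1, -0.3, -0.1]
opening: 0.0853
finger_force: 0.0
```

Run:
```python
from h import *
for n in('top','side'):
    im,d=robot.camera(n); cv2.imwrite(f'pics/{n}1.png',im[:,:,::-1])
print(robot.sense()['tcp_pos'])
rows([([.579,-.229,.066],215.5,5)],1)
a=cv2.imread('pics/top1.png')[130:250,320:440]; b=cv2.imread('pics/side1.png')[70:190,230:350]
f=lambda x:cv2.resize(np.clip(x*2.,0,255).astype(np.uint8),(400,400),interpolation=cv2.INTER_CUBIC)
cv2.imwrite('pics/d.png',np.hstack([f(a),f(b)]))
```

```text
[ 0.57814196 -0.22885743  0.14246062]
0 [1.0, 0.01, -0.01, 0.51, 0.0, 0.0, 0.0, 1.0, 0.0, 0.0, 0.51, 0.01, 0.01, 0.0, 1.0, 0.0, 0.0, 0.51, 0.0, 0.0, 0.0, 1.0, 0.01, -0.01, 0.51, 0.01, 0.01, 0.0, 1.0, 0.0, 0.0, 0.51, 0.0, 0.0, 0.0]
max 0.51 end [ 0.57883826 -0.22897303  0.06595891] [ 2.79275263e+00 -1.43848516e+00 -7.65570884e-04]
```

View pics/d.png

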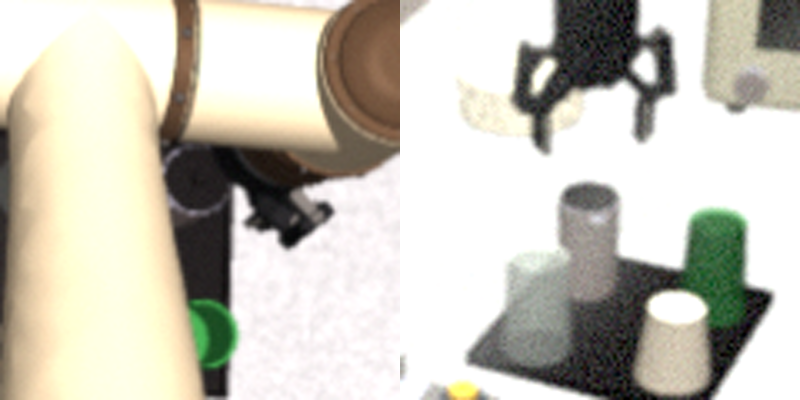

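The gripper appears to the right of the jug in the top view, at about (290,215) against the jug at (197,180). In the side view it also sits behind the jug. The reported TCP and the camera frame disagree, so I'll measure that before going lower.

Run:
```python
from h import *
np.set_printoptions(precision=4,suppress=True)
s=robot.sense(); t=s['tcp_pos']; print(t,s['joints'])
for n in('top','side'): print(n,proj(n,[t,[.579,-.229,.112],[0,0,0],[.579,-.229,.3]]), robot.get_calibration(n)['dist'])
for n in('top','side'):
    im,d=robot.camera(n); P,uv=pts(n,np.ones((384,512),bool),d)
    dark=im[uv[:,1],uv[:,0]].max(1)<45
    m=dark&(P[:,2]>.13)&(P[:,2]<.35)&(P[:,0]>.4)&(P[:,0]<.7)&(P[:,1]<-.1)&(P[:,1]>-.5)
    print(n,m.sum(),P[m].min(0),P[m].max(0),np.median(P[m],0))
    for z in np.arange(.13,.3,.02):
        k=m&(P[:,2]>=z)&(P[:,2]<z+.02)
        if k.sum()>3: print(round(z,2),k.sum(),P[k].min(0),P[k].max(0))
p,r=ray('top',[(407,194.5)]);q,w=ray('side',[(287.9,112)])
A=np.c_[r[0],-w[0]];tt=np.linalg.lstsq(A,q-p,rcond=None)[0];print(p+r[0]*tt[0],q+w[0]*tt[1])
cv2.imwrite('pics/e.png',cv2.resize(robot.camera('top')[0][:,:,::-1],(768,576)))
```

```text
[ 0.5781 -0.2289  0.1425] [-0.1171  0.4528 -0.1194 -0.0002 -1.0014  0.7367]
top [[382.8508 181.0976]
 [379.5825 182.6185]
 [296.694  400.407 ]
 [403.4854 169.1914]] [-0.045  0.     0.     0.     0.   ]
side [[288.0117 117.043 ]
 [287.4621 125.9097]
 [479.3627 243.2182]
 [289.3777  67.1341]] [-0.0542  0.      0.      0.      0.    ]
top 428 [ 0.5128 -0.2738  0.1695] [ 0.5762 -0.1906  0.3492] [ 0.5428 -0.2305  0.2765]
0.17 12 [ 0.5291 -0.2539  0.1745] [ 0.537  -0.2443  0.1894]
0.19 52 [ 0.5139 -0.2664  0.1918] [ 0.5458 -0.2424  0.2099]
0.21 63 [ 0.5128 -0.2619  0.21  ] [ 0.5505 -0.2281  0.2298]
0.23 33 [ 0.5155 -0.2583  0.2308] [ 0.5469 -0.2279  0.2495]
0.25 50 [ 0.516  -0.2738  0.2505] [ 0.5453 -0.2391  0.2642]
0.27 44 [ 0.5414 -0.2363  0.2735] [ 0.5762 -0.1909  0.2899]
0.29 70 [ 0.5414 -0.2396  0.2902] [ 0.5724 -0.1906  0.3098]
side 1082 [ 0.5179 -0.2637  0.1697] [ 0.6419 -0.1754  0.35  ] [ 0.5745 -0.2035  0.2589]
0.17 18 [ 0.5403 -0.2466  0.1708] [ 0.6254 -0.1875  0.1879]
0.19 62 [ 0.5197 -0.2619  0.1903] [ 0.6283 -0.178   0.2099]
0.21 152 [ 0.5179 -0.2637  0.2102] [ 0.6419 -0.1754  0.23  ]
0.23 190 [ 0.5214 -0.2611  0.2302] [ 0.6396 -0.1761  0.2499]
0.25 172 [ 0.522  -0.2599  0.2502] [ 0.6353 -0.18    0.2693]
0.27 131 [ 0.5446 -0.2264  0.2706] [ 0.609  -0.1898  0.29  ]
0.29 157 [ 0.5443 -0.2254  0.2901] [ 0.6086 -0.1877  0.3098]
[ 0.5431 -0.2915  0.1344] [ 0.5934 -0.2769  0.1351]
```

View pics/e.png

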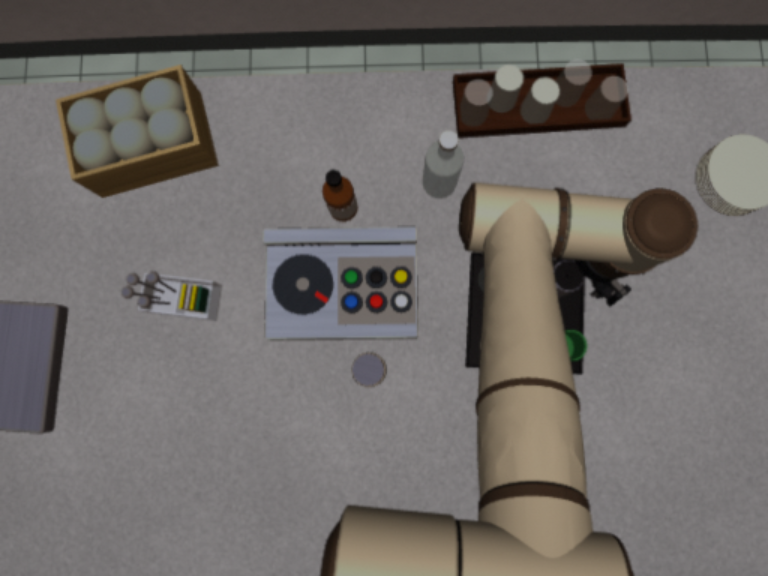

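It was only perspective. The black part seen in the top view is one finger, and the depth cloud puts the gripper at about (0.578,-0.22), around the TCP and above the jug. The frames agree, so I can go down.

drive_tool --plan '[1,0,0,0.5,0,0,0,1,0,0,0.5,0,0,0,1,0,0,0.5,0,0,0,1,0,0,0.5,0,0,0,1,0,0,0.5,0,0,0]'

```text
time: 5.07
tcp_pos: [0.5797, -0.2292, 0.0694]
tcp_rot: [-2.792, 1.438, -0.004]
contact_force: [0.4, -0.4, 0.3]
opening: 0.0856
finger_force: 0.0
```

drive_tool --plan '[-1,0,0,0,0,0,0,-1,0,0,0,0,0,0,-1,0,0,0,0,0,0,-1,0,0,0,0,0,0,-1,0,0,0,0,0,0]'

```text
time: 5.48
tcp_pos: [0.5799, -0.2292, 0.0703]
tcp_rot: [-2.792, 1.438, -0.005]
contact_force: [0.9, 0.5, 2.7]
opening: 0.056
finger_force: 64.3
```

drive_tool --plan '[-1,0,0,0,0,0,0,-1,0,0,0,0,0,0,-1,0,0,0,0,0,0,-1,0,0,0,0,0,0,-1,0,0,0,0,0,0]'

```text
time: 5.9
tcp_pos: [0.5799, -0.2292, 0.0703]
tcp_rot: [-2.793, 1.438, -0.004]
contact_force: [-1.2, 0.7, 5.4]
opening: 0.0564
finger_force: 64.7
```

drive_tool --plan '[-1,0,0,-0.5,0,0,0,-1,0,0,-1,0,0,0,-1,0,0,-1,0,0,0,-1,0,0,-1,0,0,0,-1,0,0,-1,0,0,0]'

```text
time: 6.32
tcp_pos: [0.5778, -0.2285, 0.2037]
tcp_rot: [2.793, -1.439, -0.005]
contact_force: [0.9, -0.1, -2.3]
opening: 0.0559
finger_force: 64.6
```

Run:
```python
from h import *
np.set_printoptions(precision=4,suppress=True)
s=robot.sense(); print(s['tcp_pos'],s['opening'],s['contact_force'])
im,d=robot.camera('side'); cv2.imwrite('pics/s2.png',im[:,:,::-1])
P,uv=pts('side',np.ones((384,512),bool),d); t=s['tcp_pos']
k=(np.hypot(P[:,0]-t[0],P[:,1]-t[1])<.06)&(P[:,2]>.13)&(P[:,2]<.2)
W=P[k]; W=W[np.hypot(W[:,0]-t[0],W[:,1]-t[1])<.04]
from scipy.optimize import least_squares
print('cyl',least_squares(lambda c:np.hypot(W[:,0]-c[0],W[:,1]-c[1])-.029,t[:2],loss='soft_l1',f_scale=.003).x,len(W),W.min(0))
# stripe direction
T=cv2.imread('pics/top0.png').astype(int)
m=(T[...,2]>90)&(T[...,1]<60)&(T[...,0]<60); m[:, :200]=0; m[:,222:]=0; m[:180]=0;m[205:]=0
v,u=np.nonzero(m); w=(T[...,2]-T[...,1])[v,u]
c=np.average(np.c_[u,v],axis=0,weights=w); X=atz('top',[c],.061)[0]; print('stripe',c,len(u),X)
for pc in([.581,.247],[.582,.247]): print(np.degrees(np.arctan2(*(X[:2]-pc)[::-1])),np.hypot(*(X[:2]-pc)))
rows([([.582,.247,.215],215.5-71.1,22)],-1)
```

```text
[ 0.5778 -0.2285  0.2037] 0.05587857898842278 [ 0.886  -0.0772 -2.3257]
cyl [ 0.5794 -0.2301] 342 [ 0.55   -0.2349  0.1386]
stripe [213.7746 197.5841] 37 [0.5564 0.2132 0.061 ]
-125.98928154391531 0.04181360489020505
-127.08250273275704 0.04240895821778266
0 [-1.0, -0.59, -0.42, -0.01, -0.01, 0.0, 0.71, -1.0, -0.61, -0.39, -0.01, -0.01, 0.0, 0.71, -1.0, -0.63, -0.35, -0.01, -0.01, 0.0, 0.71, -1.0, -0.65, -0.32, -0.01, -0.01, 0.0, 0.71, -1.0, -0.67, -0.28, -0.01, -0.01, 0.0, 0.7]
1 [-1.0, -0.68, -0.24, -0.01, -0.01, 0.0, 0.71, -1.0, -0.69, -0.2, -0.01, -0.01, 0.0, 0.7, -1.0, -0.7, -0.16, -0.01, 0.0, 0.0, 0.71, -1.0, -0.71, -0.12, -0.01, -0.01, 0.0, 0.7, -1.0, -0.72, -0.08, -0.01, -0.01, 0.0, 0.71]
2 [-1.0, -0.72, -0.04, -0.01, 0.0, -0.01, 0.7, -1.0, -0.72, 0.0, -0.01, -0.01, 0.0, 0.71, -1.0, -0.72, 0.04, -0.01, 0.0, -0.01, 0.7, -1.0, -0.72, 0.08, -0.01, -0.01, 0.0, 0.71, -1.0, -0.71, 0.12, -0.01, 0.0, -0.01, 0.7]
3 [-1.0, -0.71, 0.16, -0.01, -0.01, 0.0, 0.71, -1.0, -0.7, 0.2, 0.0, 0.0, -0.01, 0.7, -1.0, -0.68, 0.24, 0.0, -0.01, 0.0, 0.71, -1.0, -0.67, 0.28, -0.01, 0.0, -0.01, 0.7, -1.0, -0.65, 0.32, 0.0, -0.01, 0.0, 0.71]
4 [-1.0, -0.63, 0.35, -0.01, 0.0, -0.01, 0.7, -1.0, -0.61, 0.38, 0.0, -0.01, 0.0, 0.71]
max 0.72 end [0.5821 0.2469 0.215 ] [ 1.4355 -2.7942 -0.0001]
```

drive_tool --plan '[-1,-0.6,-0.4,0,0,0,0.7,-1,-0.6,-0.4,0,0,0,0.7,-1,-0.65,-0.35,0,0,0,0.7,-1,-0.65,-0.3,0,0,0,0.7,-1,-0.65,-0.3,0,0,0,0.7]'

```text
time: 6.78
tcp_pos: [0.5775, -0.1195, 0.2023]
tcp_rot: [2.561, -1.818, -0.004]
contact_force: [1.0, 0.8, -2.6]
opening: 0.0561
finger_force: 64.6
```

drive_tool --plan '[-1,-0.7,-0.25,0,0,0,0.7,-1,-0.7,-0.2,0,0,0,0.7,-1,-0.7,-0.15,0,0,0,0.7,-1,-0.7,-0.1,0,0,0,0.7,-1,-0.7,-0.1,0,0,0,0.7]'

```text
time: 7.2
tcp_pos: [0.577, -0.0115, 0.2023]
tcp_rot: [2.282, -2.157, -0.004]
contact_force: [-0.3, -0.2, -2.9]
opening: 0.056
finger_force: 64.6
```

drive_tool --plan '[-1,-0.7,-0.05,0,0,0,0.7,-1,-0.7,0,0,0,0,0.7,-1,-0.7,0.05,0,0,0,0.7,-1,-0.7,0.1,0,0,0,0.7,-1,-0.7,0.1,0,0,0,0.7]'

```text
time: 7.62
tcp_pos: [0.5766, 0.0938, 0.2023]
tcp_rot: [1.958, -2.454, -0.003]
contact_force: [1.4, 0.0, -2.2]
opening: 0.0561
finger_force: 64.6
```

drive_tool --plan '[-1,-0.7,0.15,0,0,0,0.7,-1,-0.7,0.2,0,0,0,0.7,-1,-0.7,0.25,0,0,0,0.7,-1,-0.65,0.3,0,0,0,0.7,-1,-0.65,0.3,0,0,0,0.7]'

```text
time: 8.03
tcp_pos: [0.5759, 0.2023, 0.2022]
tcp_rot: [1.597, -2.702, -0.001]
contact_force: [0.2, -0.6, -3.1]
opening: 0.0561
finger_force: 64.6
```

drive_tool --plan '[-1,-0.65,0.35,0,0,0,0.7,-1,-0.6,0.4,0,0,0,0.7,-1,0,0,0,0,0,0,-1,0,0,0,0,0,0,-1,0,0,0,0,0,0]'

```text
time: 8.45
tcp_pos: [0.5758, 0.2447, 0.2026]
tcp_rot: [1.448, -2.785, -0.0]
contact_force: [-0.1, -0.0, -3.3]
opening: 0.056
finger_force: 64.6
```

Run:
```python
from h import *
np.set_printoptions(precision=4,suppress=True)
s=robot.sense(); print(s['tcp_pos'],s['opening'],s['joints']); t=s['tcp_pos']
for n in('top','side'):
    im,d=robot.camera(n); cv2.imwrite(f'pics/{n}3.png',im[:,:,::-1])
    P,uv=pts(n,np.ones((384,512),bool),d)
    r=np.hypot(P[:,0]-t[0],P[:,1]-t[1]); k=(r<.04)&(P[:,2]>.14)&(P[:,2]<t[2]-.01); W=P[k]
    print(n,len(W))
    if n=='side':
        from scipy.optimize import least_squares
        print('cyl',least_squares(lambda c:np.hypot(W[:,0]-c[0],W[:,1]-c[1])-.029,t[:2],loss='soft_l1',f_scale=.003).x)
    dk=im[uv[:,1],uv[:,0]].max(1)<60
    h=(r>.038)&(r<.075)&(P[:,2]>.15)&(P[:,2]<.235)&dk; H=P[h]; a=np.degrees(np.arctan2(H[:,1]-t[1],H[:,0]-t[0])); print(n,np.histogram(a,bins=np.arange(-180,181,15)))
a=cv2.imread('pics/top3.png')[120:240,160:280]; b=cv2.imread('pics/side3.png')[130:270,160:300]
f=lambda x:cv2.resize(np.clip(x*1.7,0,255).astype(np.uint8),(400,400),interpolation=cv2.INTER_CUBIC)
cv2.imwrite('pics/f.png',np.hstack([f(a),f(b)]))
```

```text
[0.5758 0.2447 0.2026] 0.05602650217654654 [ 0.6599  0.4073 -0.0309 -0.0006 -1.1351 -1.2716]
top 72
top (array([ 0,  0,  0, 48,  0,  0,  0,  0,  0,  2,  0,  0,  0,  0,  0,  0,  0,
        0,  0,  0,  0,  0,  2,  0]), array([-180, -165, -150, -135, -120, -105,  -90,  -75,  -60,  -45,  -30,
        -15,    0,   15,   30,   45,   60,   75,   90,  105,  120,  135,
        150,  165,  180]))
side 506
cyl [0.5776 0.2431]
side (array([ 0,  0,  0, 66,  0,  0,  0,  0,  0,  0,  0,  0,  0,  0,  0,  0,  0,
        0,  0,  0,  5, 21,  1,  0]), array([-180, -165, -150, -135, -120, -105,  -90,  -75,  -60,  -45,  -30,
        -15,    0,   15,   30,   45,   60,   75,   90,  105,  120,  135,
        150,  165,  180]))
```

View pics/f.png

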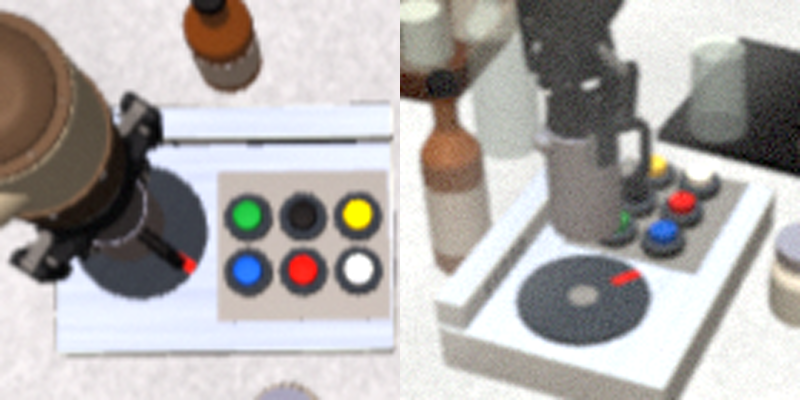

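The jug hangs upright over the plate, and its handle points down-right along the stripe at (190,265). It needs about 5 mm more in x and 3 mm more in y, then I can lower it.

Run:
```python
from h import *
rows([([.581,.247,.175],143.8,5),([.581,.247,.134],143.8,5)],-1)
```

```text
0 [-1.0, -0.03, -0.02, 0.19, 0.0, 0.0, 0.05, -1.0, -0.03, -0.01, 0.19, 0.0, 0.0, 0.05, -1.0, -0.04, -0.02, 0.19, 0.0, 0.0, 0.04, -1.0, -0.03, -0.01, 0.18, 0.0, -0.01, 0.05, -1.0, -0.04, -0.02, 0.19, 0.01, 0.0, 0.04]
1 [-1.0, 0.0, 0.0, 0.27, 0.0, 0.0, 0.0, -1.0, 0.0, 0.0, 0.27, 0.0, 0.0, 0.0, -1.0, 0.0, 0.0, 0.28, 0.0, 0.0, 0.0, -1.0, 0.0, 0.0, 0.27, 0.0, 0.0, 0.0, -1.0, 0.0, 0.0, 0.28, 0.0, 0.0, 0.0]
max 0.28 end [0.58113403 0.24698032 0.1338735 ] [ 1.42178678e+00 -2.80118684e+00  5.70721255e-04]
```

drive_tool --plan '[-1,-0.03,-0.02,0.2,0,0,0.05,-1,-0.03,-0.02,0.2,0,0,0.05,-1,-0.03,-0.02,0.2,0,0,0.05,-1,-0.03,-0.02,0.2,0,0,0.05,-1,-0.04,-0.02,0.2,0,0,0.03]'

```text
time: 8.97
tcp_pos: [0.5817, 0.247, 0.1727]
tcp_rot: [1.421, -2.801, 0.0]
contact_force: [-0.0, -0.2, -2.3]
opening: 0.0563
finger_force: 64.7
```

drive_tool --plan '[-1,0,0,0.3,0,0,0,-1,0,0,0.3,0,0,0,-1,0,0,0.3,0,0,0,-1,0,0,0.2,0,0,0,-1,0,0,0.1,0,0,0]'

```text
time: 9.38
tcp_pos: [0.5811, 0.247, 0.136]
tcp_rot: [1.422, -2.799, 0.0]
contact_force: [-0.2, 0.1, -2.2]
opening: 0.0564
finger_force: 64.6
```

Run:
```python
from h import *
s=robot.sense(); print(s['tcp_pos'],s['contact_force'],s['qvel'])
im,d=robot.camera('side'); cv2.imwrite('pics/s4.png',im[:,:,::-1])
print(robot.sense()['tcp_pos'])
rows([([.581,.247,.127],143.8,5)],-1)
```

```text
[0.58114969 0.24700831 0.13603451] [-0.16421265  0.1261023  -2.18382678] [-0.0006039   0.02197347 -0.02395531  0.00652557  0.06689374 -0.00083706]
[0.58116013 0.24700185 0.13601207]
0 [-1.0, 0.0, 0.0, 0.06, 0.0, -0.01, 0.0, -1.0, 0.0, 0.0, 0.06, 0.0, 0.0, 0.0, -1.0, 0.0, 0.0, 0.06, 0.0, -0.01, 0.0, -1.0, 0.0, 0.0, 0.06, 0.01, 0.0, 0.01, -1.0, 0.0, 0.0, 0.06, 0.0, -0.01, 0.0]
max 0.06 end [0.5811469  0.2469959  0.12701208] [ 1.42147952e+00 -2.80156577e+00 -2.47356741e-04]
```

drive_tool --plan '[-1,0,0,0.06,0,0,0,-1,0,0,0.06,0,0,0,-1,0,0,0.06,0,0,0,-1,0,0,0.05,0,0,0,-1,0,0,0.03,0,0,0]'

```text
time: 9.85
tcp_pos: [0.5818, 0.2474, 0.13]
tcp_rot: [-1.423, 2.801, 0.0]
contact_force: [-0.2, 0.3, -2.5]
opening: 0.0562
finger_force: 64.6
```

drive_tool --plan '[-1,0,0,0.02,0,0,0,-1,0,0,0.02,0,0,0,-1,0,0,0.02,0,0,0,-1,0,0,0.01,0,0,0,-1,0,0,0,0,0,0]'

```text
time: 10.27
tcp_pos: [0.5818, 0.2473, 0.1278]
tcp_rot: [1.423, -2.801, 0.0]
contact_force: [0.6, 0.3, -2.2]
opening: 0.0562
finger_force: 64.6
```

Not touching the plate yet, so I'll go 1 mm at a time.

drive_tool --plan '[-1,0,0,0.02,0,0,0,-1,0,0,0.01,0,0,0,-1,0,0,0,0,0,0,-1,0,0,0,0,0,0,-1,0,0,0,0,0,0]'

```text
time: 10.68
tcp_pos: [0.5818, 0.2473, 0.1269]
tcp_rot: [1.423, -2.801, 0.0]
contact_force: [-0.3, -0.4, -3.2]
opening: 0.0563
finger_force: 64.6
```

drive_tool --plan '[-1,0,0,0.02,0,0,0,-1,0,0,0,0,0,0,-1,0,0,0,0,0,0,-1,0,0,0,0,0,0,-1,0,0,0,0,0,0]'

```text
time: 11.1
tcp_pos: [0.5819, 0.2474, 0.1264]
tcp_rot: [-1.423, 2.801, 0.0]
contact_force: [-0.2, 0.1, -3.3]
opening: 0.0562
finger_force: 64.8
```

drive_tool --plan '[-1,0,0,0.02,0,0,0,-1,0,0,0.01,0,0,0,-1,0,0,0,0,0,0,-1,0,0,0,0,0,0,-1,0,0,0,0,0,0]'

```text
time: 11.52
tcp_pos: [0.582, 0.2476, 0.1264]
tcp_rot: [-1.423, 2.8, -0.0]
contact_force: [-2.1, -0.1, 5.1]
opening: 0.0562
finger_force: 65.2
```

drive_tool --plan '[-1,0,0,0.01,0,0,0,-1,0,0,0.01,0,0,0,-1,0,0,0,0,0,0,-1,0,0,0,0,0,0,-1,0,0,0,0,0,0]'

```text
time: 11.93
tcp_pos: [0.582, 0.2476, 0.1263]
tcp_rot: [-1.423, 2.799, -0.0]
contact_force: [-3.6, 0.1, 7.3]
opening: 0.0562
finger_force: 65.7
```

Contact made. Releasing now.

drive_tool --plan '[0.4,0,0,0,0,0,0,0.6,0,0,0,0,0,0,1,0,0,0,0,0,0,1,0,0,0,0,0,0,1,0,0,0,0,0,0]'

```text
time: 12.35
tcp_pos: [0.5818, 0.2472, 0.1244]
tcp_rot: [1.422, -2.801, 0.0]
contact_force: [-0.2, 0.5, -0.4]
opening: 0.0855
finger_force: 0.0
```

drive_tool --plan '[1,0,0,0,0,0,0,1,0,0,0,0,0,0,1,0,0,-0.2,0,0,0,1,0,0,-0.3,0,0,0,1,0,0,-0.4,0,0,0]'

```text
time: 12.77
tcp_pos: [0.5816, 0.2472, 0.1521]
tcp_rot: [1.422, -2.8, 0.0]
contact_force: [0.4, 0.7, 0.7]
opening: 0.0852
finger_force: 0.0
```

drive_tool --plan '[1,0,0,-0.6,0,0,0,1,0,0,-0.8,0,0,0,1,0,0,-0.8,0,0,0,1,0,0,-0.8,0,0,0,1,0,0,-0.6,0,0,0]'

```text
time: 13.18
tcp_pos: [0.5824, 0.2475, 0.2637]
tcp_rot: [-1.421, 2.797, -0.0]
contact_force: [0.9, -0.4, -0.1]
opening: 0.0853
finger_force: 0.0
```

Run:
```python
from h import *
np.set_printoptions(precision=4,suppress=True)
s=robot.sense(); t=s['tcp_pos']; print(t,s['joints'])
im,d=robot.camera('side'); cv2.imwrite('pics/side5.png',im[:,:,::-1])
P,uv=pts('side',np.ones((384,512),bool),d)
from scipy.optimize import least_squares
c=np.array([.582,.247]); r=np.hypot(*(P[:,:2]-c).T)
for lo,hi in((.07,.11),(.11,.15),(.07,.15)):
    W=P[(r<.04)&(P[:,2]>lo)&(P[:,2]<hi)]; print('cyl',lo,least_squares(lambda c:np.hypot(W[:,0]-c[0],W[:,1]-c[1])-.029,c,loss='soft_l1',f_scale=.003).x)
dk=im[uv[:,1],uv[:,0]].max(1)<60
H=P[(r>.04)&(r<.07)&(P[:,2]>.08)&(P[:,2]<.15)&dk]; print('handle',len(H),H.mean(0),np.degrees(np.arctan2(H[:,1]-c[1],H[:,0]-c[0])).mean())
cv2.imwrite('pics/g.png',cv2.resize(np.clip(im[100:290,140:340,::-1]*1.5,0,255).astype(np.uint8),(600,570),interpolation=cv2.INTER_CUBIC))
# green/blue/white from side & local model
```

```text
[0.5824 0.2475 0.2637] [ 0.6576  0.3771  0.0772  0.0009 -1.2666 -1.2884]
cyl 0.07 [0.5837 0.2467]
cyl 0.11 [0.584  0.2469]
cyl 0.07 [0.5838 0.2468]
handle 93 [0.5492 0.2103 0.1149] -131.77118429114128
```

View pics/g.png

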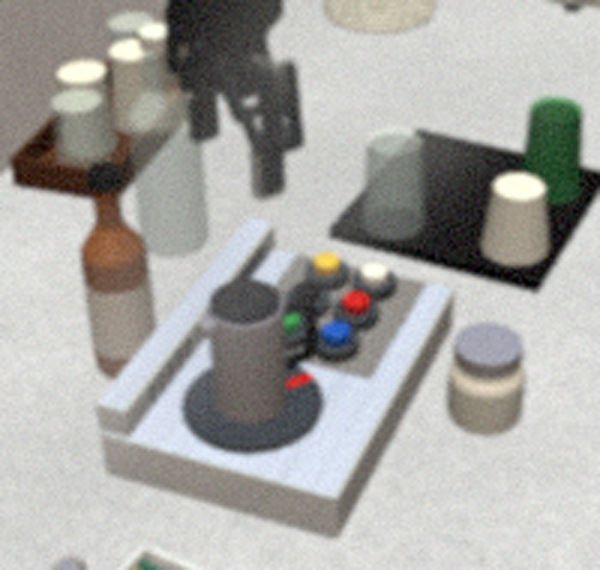

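The jug stands upright on the plate with its handle over the stripe. The side fit (0.5838,0.2468) matches the side view of the plate (0.5838,0.2469). I'll press with shut fingers, the tool leaning 0.2 rad away from the jug.

```bash
cat >> h.py <<'E'
def lean(th,yaw=180.):
    a=np.radians(yaw); y=np.array([np.cos(a),np.sin(a),0]); z=np.array([0,0,-1.])
    return R.from_rotvec([th,0,0])*R.from_matrix(np.c_[np.cross(y,z),y,z])
def rows2(wps,f,G,start=None):
    s=robot.sense(); p=np.array(s['tcp_pos']); Rm=R.from_rotvec(s['tcp_rot'])
    if start: p,Rm=start
    out=[]
    for xyz,n in wps:
        for i in range(n):
            t=np.round(Rm.inv().apply((np.array(xyz)-p)/(n-i))/.03,2); w=np.round((Rm.inv()*G).as_rotvec()/(n-i)/.08,2)
            out.append([f,*t,*w]); p=p+Rm.apply(t*.03); Rm=Rm*R.from_rotvec(w*.08)
    for i in range(0,len(out),5): print(i//5,[float(x)+0. for r in out[i:i+5] for x in r])
    print('max',abs(np.array(out)[:,1:]).max(),'end',p); return p,Rm
E
python3 - <<'E'
from h import *
np.set_printoptions(precision=4,suppress=True)
G=lean(.2); print('tool z',G.apply([0,0,1]))
im={n:cv2.imread(f'pics/{n}0.png') for n in('top','side')}
print('syrup cap', atz('top',[(170+175/3.333,100+62/3.335)],.2), atz('side',[(150+85/3.3,110+160/3.3)],.2))
rows2([([.591,.157,.20],10),([.591,.1575,.088],10)],-1,G)
E
```

```text
tool z [ 0.      0.1987 -0.9801]
syrup cap [[0.7347 0.1734 0.2   ]] [[0.7307 0.1835 0.2   ]]
0 [-1.0, 0.23, -0.2, 0.22, -0.09, -0.23, -0.78, -1.0, 0.25, -0.18, 0.22, -0.09, -0.23, -0.78, -1.0, 0.27, -0.17, 0.21, -0.09, -0.23, -0.78, -1.0, 0.28, -0.15, 0.21, -0.09, -0.23, -0.79, -1.0, 0.29, -0.14, 0.2, -0.09, -0.23, -0.78]
1 [-1.0, 0.3, -0.12, 0.19, -0.09, -0.23, -0.79, -1.0, 0.31, -0.1, 0.19, -0.09, -0.23, -0.78, -1.0, 0.32, -0.08, 0.18, -0.09, -0.24, -0.79, -1.0, 0.33, -0.06, 0.17, -0.09, -0.23, -0.78, -1.0, 0.35, -0.04, 0.17, -0.08, -0.24, -0.79]
2 [-1.0, 0.07, 0.0, 0.37, 0.0, 0.0, 0.0, -1.0, 0.07, 0.0, 0.37, 0.0, 0.0, 0.0, -1.0, 0.07, 0.0, 0.37, 0.0, 0.0, 0.0, -1.0, 0.07, 0.0, 0.36, 0.0, 0.0, 0.0, -1.0, 0.07, 0.0, 0.37, 0.0, 0.0, 0.0]
3 [-1.0, 0.07, 0.0, 0.36, 0.0, 0.0, 0.0, -1.0, 0.08, 0.0, 0.37, 0.0, 0.0, 0.0, -1.0, 0.07, 0.0, 0.36, 0.0, 0.0, 0.0, -1.0, 0.08, 0.0, 0.37, 0.0, 0.0, 0.0, -1.0, 0.07, 0.0, 0.36, 0.0, 0.0, 0.0]
max 0.79 end [0.5909 0.1575 0.0881]
```

drive_tool --plan '[-1,0.23,-0.2,0.15,-0.09,-0.23,-0.78,-1,0.25,-0.18,0.15,-0.09,-0.23,-0.78,-1,0.27,-0.17,0.2,-0.09,-0.23,-0.78,-1,0.28,-0.15,0.2,-0.09,-0.23,-0.78,-1,0.29,-0.14,0.2,-0.09,-0.23,-0.78]'

```text
time: 13.65
tcp_pos: [0.5849, 0.2012, 0.2317]
tcp_rot: [-1.805, 2.486, 0.113]
contact_force: [0.1, -0.5, -0.4]
opening: 0.0257
finger_force: 0.0
```

drive_tool --plan '[-1,0.3,-0.12,0.2,-0.09,-0.23,-0.78,-1,0.31,-0.1,0.2,-0.09,-0.23,-0.78,-1,0.32,-0.08,0.2,-0.09,-0.24,-0.78,-1,0.33,-0.06,0.2,-0.09,-0.23,-0.78,-1,0.35,-0.04,0.2,-0.09,-0.24,-0.8]'

```text
time: 14.07
tcp_pos: [0.5878, 0.1558, 0.1951]
tcp_rot: [-2.122, 2.122, 0.22]
contact_force: [0.9, -0.3, 0.3]
opening: -0.0001
finger_force: 0.0
```

Run:
```python
from h import *
G=lean(.2); s=robot.sense(); print(s['tcp_pos'],s['tcp_rot'],G.as_rotvec(),s['opening'])
robot.camera('side')
rows2([([.591,.1575,.155],4),([.591,.1575,.09],6)],-1,G)
```

```text
[0.58782405 0.1558428  0.195075  ] [-2.1224927   2.1215908   0.21981333] [-2.11620565  2.11620565  0.2123288 ] -6.939508451847121e-05
0 [-1.0, 0.03, -0.04, 0.32, 0.04, -0.01, 0.0, -1.0, 0.03, -0.03, 0.32, 0.04, -0.01, -0.01, -1.0, 0.03, -0.04, 0.31, 0.04, -0.01, 0.0, -1.0, 0.04, -0.03, 0.32, 0.04, -0.01, -0.01, -1.0, 0.07, 0.0, 0.35, 0.0, 0.0, 0.0]
1 [-1.0, 0.07, 0.0, 0.35, 0.0, 0.0, 0.0, -1.0, 0.07, 0.0, 0.36, 0.0, 0.0, 0.0, -1.0, 0.07, 0.0, 0.35, 0.0, 0.0, 0.0, -1.0, 0.07, 0.0, 0.36, 0.0, 0.0, 0.0, -1.0, 0.08, 0.0, 0.35, 0.0, 0.0, 0.0]
max 0.36 end [0.59101897 0.15746911 0.09007576]
```

drive_tool --plan '[-1,0.03,-0.03,0.32,0.04,0,0,-1,0.03,-0.03,0.32,0.04,0,0,-1,0.03,-0.03,0.32,0.04,0,0,-1,0.03,-0.03,0.32,0.04,0,0,-1,0.07,0,0.35,0,0,0]'

```text
time: 14.53
tcp_pos: [0.591, 0.1609, 0.1444]
tcp_rot: [-2.114, 2.122, 0.206]
contact_force: [0.9, 0.3, -0.1]
opening: 0.0001
finger_force: 0.0
```

drive_tool --plan '[-1,0.07,0,0.35,0,0,0,-1,0.07,0,0.35,0,0,0,-1,0.07,0,0.35,0,0,0,-1,0.07,0,0.35,0,0,0,-1,0.04,0,0.2,0,0,0]'

```text
time: 14.95
tcp_pos: [0.5905, 0.1598, 0.0944]
tcp_rot: [-2.114, 2.124, 0.208]
contact_force: [-0.2, 0.1, 0.2]
opening: 0.0002
finger_force: 0.0
```

Run:
```python
from h import *
G=lean(.2); robot.camera('side')
im,_=robot.camera('side'); s=robot.sense(); print(s['tcp_pos'],s['contact_force'])
cv2.imwrite('pics/hh.png',cv2.resize(np.clip(im[130:250,180:320,::-1]*1.5,0,255).astype(np.uint8),(700,600),interpolation=cv2.INTER_CUBIC))
rows2([([.591,.1575,.082],5),([.591,.1575,.073],5)],-1,G)
```

```text
[0.59038968 0.15965104 0.09464826] [-0.03627867  0.68618366  0.61384585]
0 [-1.0, 0.03, 0.0, 0.08, 0.0, -0.01, -0.01, -1.0, 0.03, -0.01, 0.08, 0.0, -0.01, -0.01, -1.0, 0.03, 0.0, 0.08, 0.0, -0.02, -0.01, -1.0, 0.03, -0.01, 0.08, 0.0, -0.01, -0.02, -1.0, 0.03, 0.0, 0.08, 0.01, -0.02, -0.01]
1 [-1.0, 0.01, 0.0, 0.06, 0.0, 0.0, 0.0, -1.0, 0.01, 0.0, 0.06, 0.0, 0.0, 0.0, -1.0, 0.01, 0.0, 0.06, 0.0, 0.0, 0.0, -1.0, 0.02, 0.0, 0.06, 0.0, 0.0, 0.0, -1.0, 0.01, 0.0, 0.05, 0.0, 0.0, 0.0]
max 0.08 end [0.59097252 0.1575439  0.07311585]
```

View pics/hh.png

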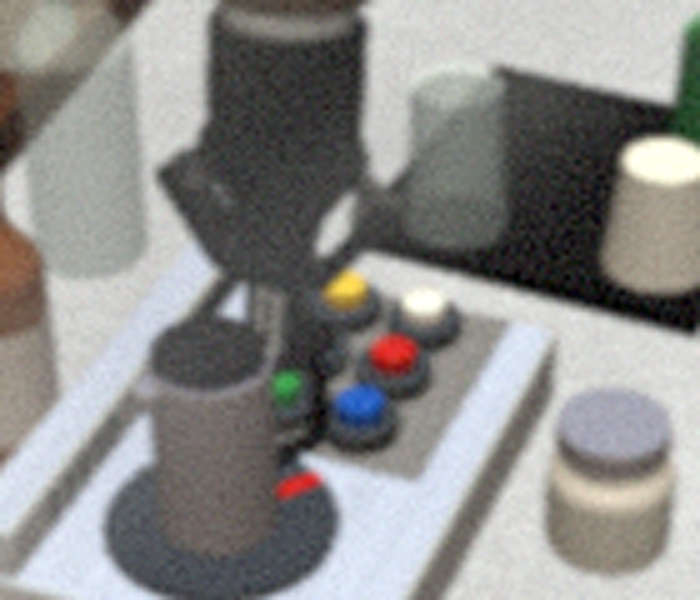

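The shut fingers are just above green at (288,385), behind the jug, and the body is clear of both jug and handle. Pressing green.

drive_tool --plan '[-1,0.04,0,0.08,0,0,0,-1,0.04,0,0.08,0,0,0,-1,0.03,0,0.08,0,0,0,-1,0.03,0,0.08,0,0,0,-1,0.02,0,0.08,0,0,0]'

```text
time: 15.47
tcp_pos: [0.5913, 0.1576, 0.0838]
tcp_rot: [-2.113, 2.122, 0.205]
contact_force: [-1.3, -0.6, 0.1]
opening: 0.0001
finger_force: 0.0
```

drive_tool --plan '[-1,0.01,0,0.06,0,0,0,-1,0.01,0,0.06,0,0,0,-1,0.01,0,0.06,0,0,0,-1,0.01,0,0.03,0,0,0,-1,0,0,0,0,0,0]'

```text
time: 15.88
tcp_pos: [0.5913, 0.1578, 0.0774]
tcp_rot: [-2.113, 2.122, 0.206]
contact_force: [-1.3, 0.3, 2.1]
opening: -0.0
finger_force: 0.9
```

Contact has just started, at TCP z of about 0.078. I'll go down about 5 mm more.

drive_tool --plan '[-1,0.01,0,0.05,0,0,0,-1,0.01,0,0.05,0,0,0,-1,0.01,0,0.05,0,0,0,-1,0,0,0,0,0,0,-1,0,0,0,0,0,0]'

```text
time: 16.3
tcp_pos: [0.5913, 0.1577, 0.073]
tcp_rot: [-2.113, 2.122, 0.206]
contact_force: [-1.5, 0.0, 3.6]
opening: 0.0001
finger_force: 2.0
```

drive_tool --plan '[-1,0,0,0.03,0,0,0,-1,0,0,0.02,0,0,0,-1,0,0,0,0,0,0,-1,0,0,0,0,0,0,-1,0,0,0,0,0,0]'

```text
time: 16.72
tcp_pos: [0.5913, 0.1578, 0.0723]
tcp_rot: [-2.113, 2.122, 0.205]
contact_force: [-3.5, -0.9, 8.0]
opening: 0.0002
finger_force: 4.1
```

Force is 8 N, so green is fully down. Next I'll raise, move to blue and press it.

drive_tool --plan '[-1,-0.04,0,-0.2,0,0,0,-1,-0.04,0,-0.2,0,0,0,-1,-0.05,0,-0.25,0,0,0,-1,-0.05,0,-0.25,0,0,0,-1,0,0,0,0,0,0]'

```text
time: 17.13
tcp_pos: [0.5921, 0.1583, 0.1006]
tcp_rot: [-2.112, 2.12, 0.203]
contact_force: [0.1, 0.1, 0.4]
opening: -0.0
finger_force: 0.0
```

drive_tool --plan '[-1,0,0.38,0,0,0,0,-1,0,0.38,0,0,0,0,-1,0,0.38,0,0,0,0,-1,0,0.38,0,0,0,0,-1,0,0,0,0,0,0]'

```text
time: 17.55
tcp_pos: [0.5434, 0.158, 0.0985]
tcp_rot: [-2.114, 2.123, 0.208]
contact_force: [0.8, -0.3, -0.7]
opening: -0.0001
finger_force: 0.0
```

Run:
```python
from h import *
G=lean(.2); robot.camera('side')
s=robot.sense(); print(s['tcp_pos'],s['contact_force'])
rows2([([.5455,.158,.079],5),([.5455,.158,.0725],5)],-1,G)
```

```text
[0.54488951 0.15818405 0.09878128] [-0.34043903  1.6103238  -0.40209974]
0 [-1.0, 0.03, 0.0, 0.13, 0.0, -0.01, -0.01, -1.0, 0.03, 0.0, 0.13, -0.01, -0.01, -0.01, -1.0, 0.02, -0.01, 0.13, 0.0, -0.01, -0.01, -1.0, 0.03, 0.0, 0.13, -0.01, -0.01, -0.01, -1.0, 0.03, -0.01, 0.13, 0.0, -0.02, -0.01]
1 [-1.0, 0.01, 0.0, 0.04, 0.0, 0.0, 0.0, -1.0, 0.01, 0.0, 0.04, 0.0, 0.0, 0.0, -1.0, 0.01, 0.0, 0.04, 0.0, 0.0, 0.0, -1.0, 0.0, 0.0, 0.04, 0.0, 0.0, 0.0, -1.0, 0.01, 0.0, 0.05, 0.0, 0.0, 0.0]
max 0.13 end [0.5455067  0.15796101 0.07242381]
```

drive_tool --plan '[-1,0.03,0,0.13,0,0,0,-1,0.03,0,0.13,0,0,0,-1,0.03,0,0.13,0,0,0,-1,0.03,0,0.13,0,0,0,-1,0.03,0,0.13,0,0,0]'

```text
time: 18.02
tcp_pos: [0.5457, 0.1575, 0.0779]
tcp_rot: [-2.113, 2.123, 0.206]
contact_force: [0.1, 0.3, 1.6]
opening: 0.0002
finger_force: 0.8
```

drive_tool --plan '[-1,0.01,0,0.05,0,0,0,-1,0.01,0,0.05,0,0,0,-1,0.01,0,0.05,0,0,0,-1,0.01,0,0.05,0,0,0,-1,0,0,0.03,0,0,0]'

```text
time: 18.43
tcp_pos: [0.5458, 0.1576, 0.0723]
tcp_rot: [-2.113, 2.122, 0.205]
contact_force: [-2.5, -2.5, 9.7]
opening: -0.0002
finger_force: 4.8
```

drive_tool --plan '[-1,0,0,0.02,0,0,0,-1,0,0,0,0,0,0,-1,0,0,0,0,0,0,-1,0,0,0,0,0,0,-1,0,0,0,0,0,0]'

```text
time: 18.85
tcp_pos: [0.5458, 0.1576, 0.0723]
tcp_rot: [-2.113, 2.121, 0.205]
contact_force: [-1.8, -2.0, 8.3]
opening: -0.0001
finger_force: 3.9
```

Blue is fully down. Releasing, then pressing it again.

drive_tool --plan '[-1,-0.04,0,-0.2,0,0,0,-1,-0.04,0,-0.2,0,0,0,-1,-0.04,0,-0.2,0,0,0,-1,0,0,0,0,0,0,-1,0,0,0,0,0,0]'

```text
time: 19.27
tcp_pos: [0.5456, 0.1581, 0.0897]
tcp_rot: [-2.113, 2.122, 0.206]
contact_force: [0.8, -0.3, -0.1]
opening: 0.0
finger_force: 0.0
```

drive_tool --plan '[-1,0.04,0,0.2,0,0,0,-1,0.03,0,0.15,0,0,0,-1,0.02,0,0.1,0,0,0,-1,0.02,0,0.1,0,0,0,-1,0.01,0,0.05,0,0,0]'

```text
time: 19.68
tcp_pos: [0.5455, 0.1579, 0.072]
tcp_rot: [-2.115, 2.122, 0.206]
contact_force: [-5.7, 0.0, 17.7]
opening: 0.0003
finger_force: 8.4
```

drive_tool --plan '[-1,0,0,0,0,0,0,-1,0,0,0,0,0,0,-1,0,0,0,0,0,0,-1,0,0,0,0,0,0,-1,0,0,0,0,0,0]'

```text
time: 20.1
tcp_pos: [0.5454, 0.1579, 0.0722]
tcp_rot: [-2.114, 2.122, 0.206]
contact_force: [-3.7, 0.4, 9.9]
opening: -0.0002
finger_force: 4.9
```

drive_tool --plan '[-1,-0.04,0,-0.2,0,0,0,-1,-0.06,0,-0.3,0,0,0,-1,-0.06,0,-0.3,0,0,0,-1,-0.05,0,-0.25,0,0,0,-1,0,0,0,0,0,0]'

```text
time: 20.52
tcp_pos: [0.5466, 0.1583, 0.1052]
tcp_rot: [-2.112, 2.12, 0.203]
contact_force: [0.8, -0.3, -0.1]
opening: -0.0001
finger_force: 0.0
```

drive_tool --plan '[-1,0.7,0.01,-0.14,0,0,0,-1,0.7,0.01,-0.14,0,0,0,-1,0.7,0.01,-0.14,0,0,0,-1,0.7,0,-0.14,0,0,0,-1,0.15,0,-0.03,0,0,0]'

```text
time: 20.93
tcp_pos: [0.5438, 0.0653, 0.1031]
tcp_rot: [-2.111, 2.126, 0.206]
contact_force: [-0.1, -0.3, -0.7]
opening: 0.0
finger_force: 0.0
```

Run:
```python
from h import *
np.set_printoptions(precision=4,suppress=True)
G=lean(.2); robot.camera('top')
im,d=robot.camera('side'); cv2.imwrite('pics/s6.png',im[:,:,::-1])
s=robot.sense(); print(s['tcp_pos'],s['contact_force'])
rows2([([.5445,.0675,.079],5),([.5445,.0675,.0712],5)],-1,G)
```

```text
[0.5441 0.0668 0.1032] [ 0.4301 -0.4471 -0.0406]
0 [-1.0, 0.03, 0.0, 0.16, -0.01, -0.01, -0.02, -1.0, 0.03, 0.0, 0.16, 0.0, -0.01, -0.02, -1.0, 0.02, 0.0, 0.16, -0.01, -0.01, -0.01, -1.0, 0.03, -0.01, 0.16, 0.0, -0.01, -0.02, -1.0, 0.02, 0.0, 0.15, -0.01, -0.01, -0.01]
1 [-1.0, 0.01, 0.0, 0.05, 0.0, 0.0, 0.0, -1.0, 0.01, 0.0, 0.05, 0.0, 0.0, 0.0, -1.0, 0.01, 0.0, 0.05, 0.0, 0.0, 0.0, -1.0, 0.01, 0.0, 0.05, 0.0, 0.0, 0.0, -1.0, 0.02, 0.0, 0.06, 0.0, 0.0, 0.0]
max 0.16 end [0.5444 0.0674 0.0712]
```

drive_tool --plan '[-1,0.03,0,0.16,0,0,0,-1,0.03,0,0.16,0,0,0,-1,0.03,0,0.16,0,0,0,-1,0.03,0,0.16,0,0,0,-1,0.03,0,0.15,0,0,0]'

```text
time: 21.45
tcp_pos: [0.544, 0.0684, 0.0784]
tcp_rot: [-2.114, 2.122, 0.207]
contact_force: [0.9, 0.1, 1.9]
opening: -0.0
finger_force: 0.8
```

drive_tool --plan '[-1,0.01,0,0.05,0,0,0,-1,0.01,0,0.05,0,0,0,-1,0.01,0,0.05,0,0,0,-1,0.01,0,0.05,0,0,0,-1,0.01,0,0.05,0,0,0]'

```text
time: 21.87
tcp_pos: [0.5442, 0.0682, 0.0721]
tcp_rot: [-2.113, 2.122, 0.206]
contact_force: [-3.8, 2.3, 12.7]
opening: 0.0002
finger_force: 6.6
```

drive_tool --plan '[-1,0,0,0.02,0,0,0,-1,0,0,0,0,0,0,-1,0,0,0,0,0,0,-1,0,0,0,0,0,0,-1,0,0,0,0,0,0]'

```text
time: 22.28
tcp_pos: [0.5442, 0.0682, 0.0723]
tcp_rot: [-2.113, 2.121, 0.206]
contact_force: [-3.3, 2.1, 8.3]
opening: -0.0001
finger_force: 4.3
```

White is fully down. I'll lift clear and check the jug.

drive_tool --plan '[-1,-0.05,0,-0.3,0,0,0,-1,-0.1,0,-0.5,0,0,0,-1,-0.2,0,-1,0,0,0,-1,-0.2,0,-1,0,0,0,-1,0,0,-0.8,0,0,0]'

```text
time: 22.7
tcp_pos: [0.5449, 0.063, 0.1827]
tcp_rot: [-2.113, 2.12, 0.202]
contact_force: [0.2, 0.1, -0.6]
opening: -0.0001
finger_force: 0.0
```

drive_tool --plan '[-1,0.8,0,-0.2,0,0,0,-1,0.8,0,-0.2,0,0,0,-1,0.8,0,-0.2,0,0,0,-1,0.4,0,-0.1,0,0,0,-1,0,0,0,0,0,0]'

```text
time: 23.12
tcp_pos: [0.5438, -0.0257, 0.1846]
tcp_rot: [-2.11, 2.126, 0.204]
contact_force: [0.2, 0.2, -0.9]
opening: -0.0001
finger_force: 0.0
```

Run:
```python
from h import *
np.set_printoptions(precision=4,suppress=True)
from scipy.optimize import least_squares
s=robot.sense(); print(s['tcp_pos'],s['contact_force'],s['time'])
c=np.array([.582,.247]); I=[]
for n in('top','side'):
    im,d=robot.camera(n); P,uv=pts(n,np.ones((384,512),bool),d); r=np.hypot(*(P[:,:2]-c).T)
    W=P[(r<.04)&(P[:,2]>.07)&(P[:,2]<.15)]; print(n,'cyl',least_squares(lambda c:np.hypot(W[:,0]-c[0],W[:,1]-c[1])-.029,c,loss='soft_l1',f_scale=.003).x)
    L=P[(r<.045)&(P[:,2]>.158)]; print('lid',len(L),L.mean(0))
    H=P[(r>.04)&(r<.068)&(P[:,2]>.12)&(P[:,2]<.155)]; print('handle',len(H),H.mean(0),np.degrees(np.arctan2(*(H.mean(0)[:2]-c)[::-1])))
    b=im[130:230,170:290] if n=='top' else im[150:270,170:314]
    I.append(cv2.resize(np.clip(b[:,:,::-1]*1.6,0,255).astype(np.uint8),(400,333),interpolation=cv2.INTER_CUBIC))
cv2.imwrite('pics/k.png',np.hstack(I))
```

```text
[ 0.5438 -0.0257  0.1846] [ 0.1542  0.2493 -0.8814] 23.1167
top cyl [0.5826 0.2473]
lid 323 [0.5821 0.2475 0.161 ]
handle 34 [0.5503 0.2084 0.1378] -129.40703886117853
side cyl [0.5838 0.2469]
lid 268 [0.583  0.2496 0.1608]
handle 42 [0.5505 0.2125 0.1339] -132.34349148420642
```

View pics/k.png

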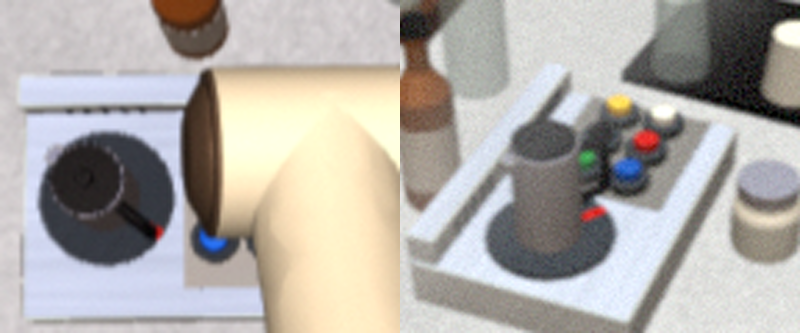

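The last picture shows the jug upright and centred on the plate, its handle along the stripe at about (155,232). The buttons in view are up and the arm is clear.

```bash
python3 -c "
from rig import robot
print(robot.sign_off())"
```

```text
the job is handed in; nothing more can be done
None
```

I handed the job in at about 23 s of robot time: the jug is released upright on the plate, about 1 mm off centre by the cameras with its handle over the stripe, and green, blue, blue, white were each pressed fully and released; sign-off gave no verdict.

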